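# Tap the wedge home in a balcony wedge vice

### The job

Pick up the black mallet and tap the wooden wedge into the wedge vice with several light taps, drawing the mallet clear between taps, until the jaw closes on the upright hinge leaf and the wedge is fully home: a firmer tap of about 15 N no longer moves it forward. Do not strike hard and do not push the wedge or the jaw with the gripper. Then lay the mallet flat on the cork mat, leaving the vice tight and the jar, the punch and the turntable undisturbed.

Things in the scene. Friction and masses are not known exactly. Their poses are not given: they have to be found in the camera images.
- mallet_grip (a point): Mallet: black flat-sided silicone head, brown wooden handle, 220 to 350 g, lying flat on the cork mat. Place to grip: on the handle axis, 50 mm from the head's centre. Its x axis runs along the handle towards the head, y is the striking axis, z up as it lies. Handle 22 mm wide (y), 26 mm high, 128 mm long, its underside 9 mm above the mat. Centre of mass about 30 mm towards the head.
- mallet_head (a point): Centre of the mallet's head, +50 mm along x from the grip point, same axes. The head is 44 mm (x) by 84 mm (y) by 44 mm high (z); its two y end faces are the striking faces. Lying flat, this point is 22 mm above its support.
- mat: Brown cork mat on the planks, 210 mm (its x) by 140 mm (its y), 3 mm thick, fixed; origin at the centre of its underside.
- wedge_tail (a point): Centre of the thick end face, the face to be struck (34 mm wide, 30 mm high), of a loose pale wooden wedge lying on the vice's base, 80 g, 110 mm long, thin end already in the slot; 15 mm above the base. Its +y points from thick to thin end: the driving direction. Its +x side is straight, against the blue jaw; its -x side tapers 1 in 6 and bears on the fixed brown cleat.
- wedge_tip (a point): Centre of the wedge's thin end (16 mm wide). Driving: it slides freely for 4 to 40 mm, then moves the jaw 1 mm per 6 mm under a steady 4 to 11 N, then stops hard. Its whole way (28 to 55 mm) differs each time with the unmeasured slot width: found by feel. Once home, 15 to 20 N no longer moves it; more than 32 N is a hard blow and spoils it.
- vice: Fixed wedge vice; origin on its underside. Green base 6 mm thick, x -45 to 85 mm, y -130 to 55 mm. Blocks on it lie within y -46 to 46 mm, up to 44 mm high; the upright steel hinge leaf (x 48 to 52 mm) with knuckle and pin reaches 62 mm. The wedge is driven along +y near x = 0. The base reaches under the thick end, so keep the mallet's underside above 6 mm when tapping.
- jaw (a joint): Blue sliding jaw of the vice, 26 by 90 by 32 mm, between wedge and hinge leaf. Travel in m along the vice's +x: 0 fully open, 0.004 closed on the hinge leaf. It stays where it is left (friction 5 N) and starts open by chance somewhere between 0 and 0.0015.
- jar_centre (a point): Bystander: closed glass jar with a red screw-on lid, 70 mm across, 95 mm high; point at its centre.
- punch_centre (a point): Bystander: green plastic pin punch lying down, 120 mm long, 16 mm thick; point at its centre.
- turntable (a joint): Bystander: free-turning round aluminium parts turntable, 200 mm across, its top 20 mm high with a low centre knob and three loose hinge leaves on it; its angle in rad, 0 at the start.
- stand: Foot of the turntable, fixed; origin on the underside, on the turntable's axis.
Not all that is in view belongs to the job. Of the things that look like the part that bears mallet_grip, take the one that is farthest from the robot's base at the start.

How it is judged:
On the way, in this order (a step that is already met when the one before it is completed fails the run):
1. a tap with the mallet has moved the wedge at least 3 mm forward (distance of wedge_tail from where it was at the start of the episode above 0.003 m and contact force between mallet and wedge above 0.2 N).
2. the mallet is drawn clear of the wedge before the jaw is closed (contact force between mallet and wedge below 0.05 N and distance between mallet_head and wedge_tail above 0.045 m and value of joint jaw below 0.0037 m), for 0.1 s.
3. the wedge is home and tested: the jaw is closed on the hinge leaf while the mallet taps the wedge with more than 12 N (value of joint jaw above 0.0037 m and contact force between mallet and wedge above 12 N).
At the end, for the whole second after the job is handed in: The jaw is closed on the hinge leaf to within 0.3 mm (joint above 0.0037) and the wedge at rest; the mallet lies flat (tilt under 0.12 rad) and still on the cork mat, its grip point within 60 mm of the mat's centre (value of joint jaw above 0.0037 m and linear speed of wedge below 0.01 m/s and horizontal distance between mallet_grip and mat below 0.06 m and height (world z) of mallet_head below 0.033 m and angle between mallet_head's own z axis and vertical below 0.12 rad and linear speed of mallet below 0.02 m/s); the robot touches nothing.
It fails at once if the mallet presses or strikes the wedge with more than 32 N (contact force between mallet and wedge above 32 N).
It fails at once if the gripper or arm pushes the wedge, or the gripper, arm or mallet pushes the jaw, by more than 1 N (contact force between any of the fingers, the arm and wedge above 1 N or contact force between any of the fingers, the arm, mallet and jaw above 1 N).
It fails at once if the mallet is let go of more than 20 mm above where it lies (contact force between the fingers and mallet below 0.1 N and height (world z) of mallet_head above 0.045 m).
It fails at once if the jar or the punch is moved more than 15 mm (distance of any of jar_centre, punch_centre from where it was at the start of the episode above 0.015 m).
It fails at once if the turntable is turned more than 0.2 rad (value of joint turntable above 0.2 rad or value of joint turntable below -0.2 rad).
It also fails if it takes over 51 s, if anything falls off the work surface, if the arm or the gripper's body presses on something with over 40 N, if the wrist force passes 120 N, or if a joint passes its speed limit or range.

### The arm

A 6-joint arm with a two-finger parallel gripper is mounted at the origin on the work surface. World frame = base frame: x ahead of the robot, y to its left, z up, the work surface at z = 0. Lengths are in m, angles in rad, forces in N, time in s.
With the tool pointing down it reaches from about 0.35 to 0.95 m from the base axis. Payload 17.4 kg.
Tool frame: the origin (TCP) lies between the finger pads; the fingertips stand 11 mm ahead of it and the grasp point (between the pads) lies 8 mm behind it (bot.nose_length is the distance from the TCP to the fingertips, in m); z points along the fingers, y is the direction in which the jaws open and shut (so a half turn about z gives the same grasp; the last joint's range is limited). The gripper opens to 93 mm and grips with 3 to 60 N. Pads are 15 mm wide; open, the fingers measure 128 mm over their backs; the gripper's body (75 mm by 188 mm) begins 65 mm behind the grasp point.
Start: joints at [1.203, 0.116, 1.442, -0, 1.584, -0.038], TCP at [0.219, 0.639, 0.23] pointing down, gripper open.
Joint ranges: [-2.83, 2.83], [-0.83, 2.19], [0.07, 2.5], [-1.14, 4.28], [0.01, 3], [-2.97, 2.97]. Speed limits (rad/s): [1.89, 1.89, 2.22, 3.14, 3.14, 3.14].

### API

Orientations are given as a 3x3 rotation matrix whose columns are the frame's x, y, z axes.
In Python, from bench import bot gives the robot as it stands. The module is installed in compiled form; this text tells all that it offers.
- The arm moves only by the tool send_rows, never from a script. Its argument "rows" is a list of rows, each a list of 3 entries, a list of its own where there are three numbers: the shift along the world's x, y, z in m, then the turn about the world's z in rad, then the finger opening in m, from 0 to 0.093. A call has 1 to 20 rows; each row is the pose to reach, as a shift and turn from the pose measured when the call began; what a row does not reach only later rows make up. A row lasts 1/8 s, in which the tool goes at most 62.5 mm and 10.7 degrees, less where a joint would pass 70% of its speed; a pose out of reach is approached as far as the arm can. A call with a gripper value outside its range is refused whole. The fingers move at their own pace and stop on an object; "force" is the grip in N (left out, the last holds). Time passes only in rows, so rows that repeat a pose let the fingers close. It gives the time, the measured TCP pose, the force and the opening at its end, in the units of the state.
- bot.sense(): the state, without advancing time (a new reading comes with each control period).
- bot.get_image(name): name is "scene" or "top" or "wrist"; returns (picture, depth): 384x512x3 uint8, blue, green, red; 384x512 float32, m along the optical axis (not along the pixel's ray), 0 where there is no reading.
- bot.camera_info(name): a dict with "camera_matrix" (3x3 intrinsics, pixels), "position" and "rotation" of the camera in the world. Camera axes: x right, y up, looking along -z (the intrinsics and any distortion apply to the point x, -y, -z); pixel columns grow to the right and rows downward; lengths in m; the calibration is good to about 2 mm. A picture is of the moment at which its call begins: read the wrist's pose just before it. camera_info takes no time and is no camera call; for the wrist camera it gives the pose at the moment of the call.
- bot.finish_job(): hands the job in, once; it reports no verdict.
Trained networks look in the newest picture that a camera, given by its name, has taken for a name from the list of things; names that differ only in an ending like _2 or _b are one class to them, and where a whole thing is asked for, a point or a joint stands for the part that bears it (a point fixed in the world has none). Each returns a list of dicts, best first, with "score" (0 to 1); they miss things now and then, are a little off and sometimes report something else, mostly with a low value. They report only what shows in the picture. A call takes as long as a camera call. They do not tell look-alikes from the thing itself.
- bot.regions_of(target, camera): "pixels" (384x512 bool, what is visible of it) and "extent" ([centre column, centre row, width, height] in pixels, round what is visible of it).
- bot.place_of(target, camera): "centre" ([row, column] in pixels: a listed point, or the origin of a listed thing).
The state is a dict: "time": time; "joint_pos": joint angles; "dq": joint speeds; "effort": joint torques, N m; "eef_pos": TCP position; "orientation": TCP orientation; "contact_force": force on the tool from outside, world axes, zero at the start; "wrist_torque": the same for the moment, N m; "grip_width": finger opening in m.
Only numpy, scipy, OpenCV 4.12 (cv2) and the standard library are available. Lean on these libraries where they do the work, as an engineer would, in place of code of your own. Each camera call takes 0.05 s, during which the arm holds its last target.

## Working session

There is one attempt and no reset: what is moved stays moved. The work goes in short steps, Python scripts to look and compute and a tool call to move; the robot and the scene stay as the last step left them, time stands still between calls to the robot, and variables do not carry over. Pictures are saved under pics/ and viewed, and the job is handed in when it is done.

Besides the shell and the picture viewer there is one more tool, called after "Request:" by a JSON object that holds its "name" and its "arguments". send_rows: Moves the arm, as the interface text tells. Its arguments: {"type":"object","properties":{"rows":{"type":"array"},"force":{"type":"number"}},"required":["rows"]}

```bash
mkdir -p pics
cat > h.py <<'E'
import numpy as np, cv2
from bench import bot
def grab(cam,fn):
    ci=bot.camera_info(cam); im,d=bot.get_image(cam); cv2.imwrite('pics/'+fn+'.png',im); np.savez('pics/'+fn+'.npz',im=im,d=d,K=ci['camera_matrix'],p=ci['position'],R=ci['rotation']); return im,d,ci
def load(fn):
    z=np.load('pics/'+fn+'.npz'); return z['im'],z['d'],dict(camera_matrix=z['K'],position=z['p'],rotation=z['R'])
def ray(ci,r,c):
    K=np.array(ci['camera_matrix']); v=np.array([(c-K[0,2])/K[0,0],-(r-K[1,2])/K[1,1],-1.0]); return np.array(ci['rotation'])@v
def unp(ci,d,r,c):
    return np.array(ci['position'])+ray(ci,r,c)*d
def atz(ci,r,c,z):
    v=ray(ci,r,c); p=np.array(ci['position']); return p+v*(z-p[2])/v[2]
def cloud(ci,d):
    K=np.array(ci['camera_matrix']); rr,cc=np.mgrid[:d.shape[0],:d.shape[1]]
    v=np.stack([(cc-K[0,2])/K[0,0]*d,-(rr-K[1,2])/K[1,1]*d,-d],-1)
    return v@np.array(ci['rotation']).T+np.array(ci['position'])
def proj(ci,P):
    K=np.array(ci['camera_matrix']); v=np.array(ci['rotation']).T@(np.array(P)-np.array(ci['position']))
    return (K[1,1]*(v[1]/v[2])+K[1,2], K[0,0]*(-v[0]/v[2])+K[0,2])
E
python3 - <<'E'
from h import *
np.set_printoptions(precision=3,suppress=True)
s=bot.sense(); print({k:np.round(v,3).tolist() for k,v in s.items()}, bot.nose_length)
for c in ('top','scene'):
    im,d,ci=grab(c,c+'0'); print(c,ci)
    for n in ['mallet_grip','mallet_head','mat','wedge_tail','wedge_tip','vice','jar_centre','punch_centre','stand']:
        o=bot.place_of(n,c)
        for q in o:
            r,cc=q['centre']; i,j=int(round(r)),int(round(cc))
            print(n,round(q['score'],2),np.round(q['centre'],1), unp(ci,d[i,j],r,cc) if 0<=i<384 and 0<=j<512 else '')
E
```

```text
{'time': 0.0, 'joint_pos': [1.203, 0.116, 1.442, -0.0, 1.584, -0.038], 'dq': [0.001, 0.001, -0.001, -0.0, -0.001, 0.002], 'effort': [-0.0, -72.127, -62.26, 0.078, 0.024, -0.0], 'eef_pos': [0.219, 0.638, 0.229], 'orientation': [[-0.946, 0.324, -0.0], [0.324, 0.946, -0.001], [0.0, -0.001, -1.0]], 'contact_force': [-0.207, -0.519, -0.326], 'wrist_torque': [0.069, 0.006, -0.023], 'grip_width': 0.093} 0.011
top {'camera_matrix': array([[358.636,   0.   , 264.146],
       [  0.   , 358.636, 191.877],
       [  0.   ,   0.   ,   1.   ]]), 'position': array([0.343, 0.038, 1.08 ]), 'rotation': array([[-0.018,  0.985, -0.174],
       [-1.   , -0.02 , -0.012],
       [-0.015,  0.174,  0.985]])}
mallet_grip 0.8 [253.9 250.9] [0.348 0.093 0.032]
mallet_grip 0.79 [279.  370.1] [ 0.272 -0.244  0.034]
mallet_grip 0.65 [196.6 372.6] [ 0.506 -0.265  0.042]
mallet_head 0.97 [181.4 373.6] [ 0.55  -0.269  0.05 ]
mat 0.84 [198.5 376.1] [ 0.501 -0.276  0.038]
wedge_tail 0.86 [188.2 289.4] [ 0.537 -0.024  0.033]
wedge_tip 0.68 [181.4 254.5] [0.562 0.08  0.024]
vice 0.64 [191.2 252.9] [0.53  0.085 0.036]
jar
[... 499 characters left out ...]
0.76 [153.8 190.9] [ 0.525 -0.26   0.031]
mallet_grip 0.65 [141.8 266.2] [ 0.302 -0.207  0.044]
mallet_grip 0.63 [198.  216.9] [ 0.56  -0.008  0.036]
mallet_head 0.69 [197.8 301.5] [0.392 0.095 0.045]
mallet_head 0.58 [160.6 176.3] [ 0.58  -0.229  0.037]
mallet_head 0.55 [145.5 277.6] [ 0.283 -0.172  0.043]
mat 0.92 [162. 193.] [ 0.52  -0.262  0.002]
wedge_tail 0.74 [195.2 218.9] [ 0.551 -0.018  0.035]
wedge_tip 0.81 [220.  239.3] [0.55  0.084 0.029]
wedge_tip 0.45 [152.8 191.4] [ 0.523 -0.262  0.033]
vice 0.62 [232.2 245. ] [0.564 0.134 0.036]
jar_centre 0.62 [186.  127.3] [ 0.737 -0.113  0.063]
punch_centre 0.76 [256.4 370.3] [0.369 0.298 0.016]
stand 0.85 [344.6 251.2] [0.676 0.355 0.021]
```

View pics/top0.png

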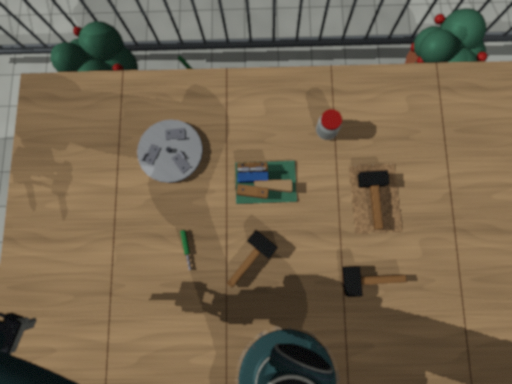

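View pics/scene0.png

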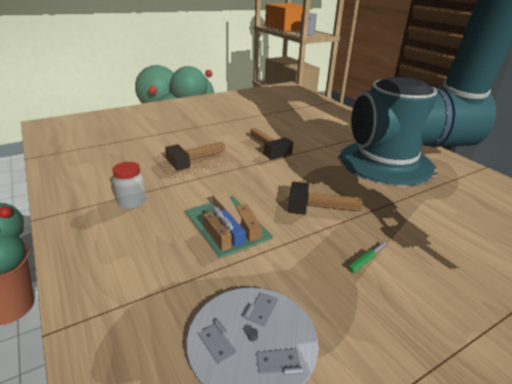

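Top view: there are three mallets, with heads at px (262,244), (352,281) and (374,180). Only the (374,180) one lies on the cork mat, and it's also the farthest from the base, so I'll take that one. The vice is at (267,182), with the wedge tail pointing right at about (291,186).

Run:
```python
from h import *
im,d,ci=load('top0')
a=cv2.resize(im[145:245,225:405],None,fx=4.4,fy=4.4,interpolation=cv2.INTER_CUBIC); cv2.imwrite('pics/crop0.png',a)
im,d,ci=load('scene0')
a=cv2.resize(im[125:265,150:290],None,fx=4.2,fy=4.2,interpolation=cv2.INTER_CUBIC); cv2.imwrite('pics/crop1.png',a)
np.set_printoptions(precision=4,suppress=True)
for f in('top0','scene0'):
    im,d,ci=load(f); P=cloud(ci,d); z=P[...,2]
    m=(P[...,0]>.4)&(P[...,0]<.7)&(P[...,1]<-.15)&(P[...,1]>-.4)&(z>.02)&(z<.08)
    print(f,m.sum(),[np.percentile(P[m][:,k],[2,50,98]) for k in range(3)])
    dark=m&(im.max(-1)<60); 
    for nm,q in(('dark',dark),('wood',m&~dark)):
        X=P[q]; print(nm,len(X),X.mean(0),np.percentile(X[:,2],[5,50,95]), cv2.minAreaRect(X[:,:2].astype(np.float32)))
    m=(P[...,0]>.4)&(P[...,0]<.8)&(P[...,1]<.5)&(P[...,1]>-.4)&(abs(z)<.06)
    print('table',np.percentile(z[m],[5,50,95]))
```

```text
top0 904 [array([0.4189, 0.5433, 0.6959]), array([-0.3121, -0.2729, -0.1587]), array([0.0214, 0.0415, 0.0512])]
dark 441 [ 0.5597 -0.271   0.045 ] [0.0276 0.0469 0.0502] ((0.5621013045310974, -0.27440813183784485), (0.04131007939577103, 0.08494459092617035), 1.7900171279907227)
wood 463 [ 0.4988 -0.2679  0.0378] [0.0244 0.0381 0.0472] ((0.5738304853439331, -0.26026225090026855), (0.3144335448741913, 0.10758203268051147), 22.99039077758789)
table [-0.0028  0.0011  0.0353]
scene0 684 [array([0.4199, 0.5467, 0.5854]), array([-0.3039, -0.263 , -0.227 ]), array([0.0209, 0.0364, 0.0473])]
dark 215 [ 0.5711 -0.2548  0.0383] [0.0225 0.0414 0.0472] ((0.5672391653060913, -0.26304128766059875), (0.03798786923289299, 0.07867415249347687), 3.076005458831787)
wood 469 [ 0.5048 -0.2633  0.035 ] [0.0218 0.0359 0.0466] ((0.5016219019889832, -0.26510319113731384), (0.0866936445236206, 0.17348796129226685), 86.03990936279297)
table [-0.0018  0.0001  0.029 ]
```

View pics/crop0.png

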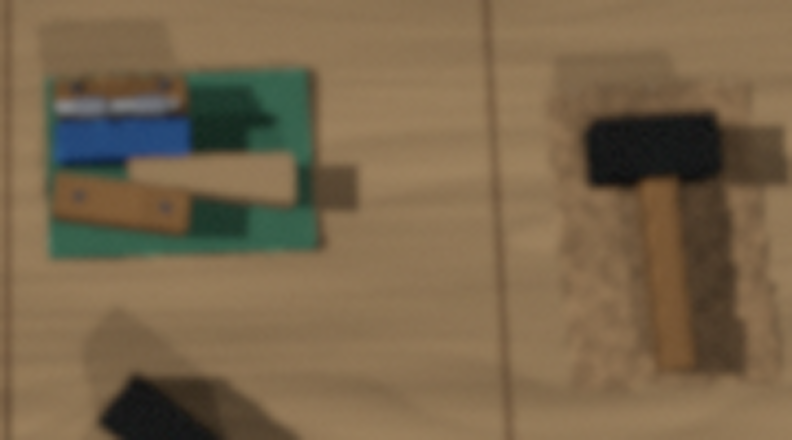

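View pics/crop1.png

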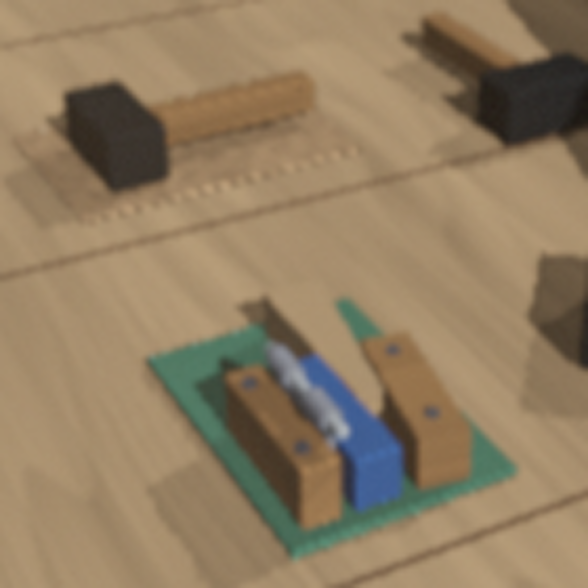

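The crops confirm it. The chosen mallet lies on the cork mat with its head towards +x. The vice is aligned with the world axes, with the wedge tail facing -y. Next I'll look closer with the wrist camera.

Request:
{"name": "send_rows", "arguments": {"rows": [[[0.26,-0.62,0.1],0.33,0.093],[[0.26,-0.62,0.1],0.33,0.093],[[0.26,-0.62,0.1],0.33,0.093],[[0.26,-0.62,0.1],0.33,0.093],[[0.26,-0.62,0.1],0.33,0.093],[[0.26,-0.62,0.1],0.33,0.093],[[0.26,-0.62,0.1],0.33,0.093],[[0.26,-0.62,0.1],0.33,0.093],[[0.26,-0.62,0.1],0.33,0.093],[[0.26,-0.62,0.1],0.33,0.093],[[0.26,-0.62,0.1],0.33,0.093],[[0.26,-0.62,0.1],0.33,0.093],[[0.26,-0.62,0.1],0.33,0.093],[[0.26,-0.62,0.1],0.33,0.093]]}}

```text
time: 2.75
eef_pos: [0.4783, 0.0196, 0.3296]
orientation: [[-1.0, -0.002, 0.0], [-0.002, 1.0, 0.0], [-0.0, 0.0, -1.0]]
contact_force: [0.1, 0.6, 0.3]
grip_width: 0.0933
```

Run:
```python
from h import *
np.set_printoptions(precision=4,suppress=True)
s=bot.sense(); print(s['time'],s['eef_pos'],s['orientation'],s['dq'])
im,d,ci=grab('wrist','w1'); print(ci)
for n in ['wedge_tail','wedge_tip','vice','mallet_grip']:
    for q in bot.place_of(n,'wrist'):
        r,cc=q['centre']; i,j=int(round(r)),int(round(cc)); print(n,round(q['score'],2),np.round(q['centre'],1), unp(ci,d[i,j],r,cc))
```

```text
2.75 [0.4783 0.0196 0.3296] [[-1.     -0.0017  0.0001]
 [-0.0017  1.      0.0002]
 [-0.0001  0.0002 -1.    ]] [ 0.0065  0.0013 -0.0009 -0.0002 -0.0006 -0.0032]
{'camera_matrix': array([[279.8634,   0.    , 258.4577],
       [  0.    , 279.8634, 191.3424],
       [  0.    ,   0.    ,   1.    ]]), 'position': array([0.3997, 0.0198, 0.4838]), 'rotation': array([[-0.0021, -0.959 , -0.2833],
       [ 1.    , -0.0018, -0.0014],
       [ 0.0009, -0.2833,  0.959 ]])}
wedge_tail 0.82 [193.4 235.1] [ 0.536  -0.0187  0.0347]
wedge_tip 0.84 [198.8 295. ] [0.5449 0.082  0.0362]
vice 0.67 [191.3 297.3] [0.5315 0.0852 0.0369]
mallet_grip 0.95 [ 66.8 310.4] [0.3403 0.0968 0.0354]
mallet_grip 0.89 [18.1 77.2] [ 0.2772 -0.2368  0.0338]
mallet_grip 0.69 [180.3  85.1] [ 0.5136 -0.2656  0.0356]
```

View pics/w1.png

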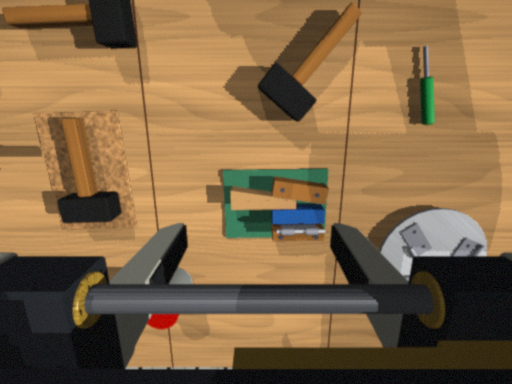

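The wrist view (right = +y, down = +x) shows the vice at px (276,203), the wedge tail face at (232,200), and the mat mallet with its head at (89,207) and handle end at (75,120). Now I'll fit the geometry from depth.

```bash
python3 - <<'E'
from h import *
np.set_printoptions(precision=4,suppress=True)
im,d,ci=load('w1'); P=cloud(ci,d); z=P[...,2]; hsv=cv2.cvtColor(im,cv2.COLOR_BGR2HSV); H,S,V=[hsv[...,k].astype(int) for k in range(3)]
def rect(m,n):
    X=P[m]; print(n,len(X),'med z',np.median(X[:,2]),'x',np.percentile(X[:,0],[1,99]),'y',np.percentile(X[:,1],[1,99]),cv2.minAreaRect(X[:,:2].astype(np.float32)))
box=lambda x0,x1,y0,y1:(P[...,0]>x0)&(P[...,0]<x1)&(P[...,1]>y0)&(P[...,1]<y1)
v=box(.45,.63,-.06,.15)
rect(v&(H>60)&(H<95)&(S>80),'green'); rect(v&(H>100)&(H<130)&(S>100)&(z>.02),'blue')
rect(v&(z>.045),'high'); rect(v&(z>.022)&(z<.042)&(H<40),'wood')
w=v&(z>.028)&(z<.042)&(H<40)
for y in np.arange(-.03,.09,.01):
    q=w&(abs(P[...,1]-y)<.003); print(round(y,3),np.percentile(P[q][:,0],[2,98]) if q.sum() else '',np.median(z[q]) if q.sum() else '')
tz=box(.45,.63,-.12,-.06); print('table z',np.median(z[tz]))
m=box(.4,.65,-.36,-.18)
hd=m&(z>.042)&(V<70); rect(hd,'head top')
hn=m&(z>.028)&(z<.043)&(V>70)&(H<30); rect(hn,'handle')
X=P[hn]; 
for x in np.arange(.43,.54,.01):
    q=hn&(abs(P[...,0]-x)<.004)
    if q.sum(): print(round(x,3),np.percentile(P[q][:,1],[2,98]),np.median(z[q]))
E
python3 - <<'E'
import cv2
im=cv2.imread('pics/w1.png'); cv2.imwrite('pics/w1c.png',cv2.resize(im[155:250,30:340],None,fx=2.5,fy=2.5,interpolation=2))
E
```

```text
green 3692 med z 0.0055868486029517495 x [0.4539 0.6279] y [-0.0415  0.1376] ((0.5390304923057556, 0.047012049704790115), (0.17927208542823792, 0.18770214915275574), 1.0586323738098145)
blue 1642 med z 0.03889404243547673 x [0.4513 0.5932] y [-0.0436  0.1307] ((0.5110278725624084, 0.05658172070980072), (0.2117798775434494, 0.11206913739442825), 36.08075714111328)
high 35267 med z 0.42553419171483514 x [0.4502 0.4881] y [-0.0449  0.0826] ((0.5328412652015686, 0.04063154757022858), (0.20986968278884888, 0.13301987946033478), 18.033607482910156)
wood 2116 med z 0.03580944687261062 x [0.5144 0.6106] y [-0.0247  0.1333] ((0.5651911497116089, 0.05380997061729431), (0.1622743159532547, 0.1053149625658989), 88.34922790527344)
-0.03  
-0.02 [0.5317 0.5635] 0.03498311535608359
-0.01 [0.5331 0.5638] 0.0348481408423964
0.0 [0.5346 0.5638] 0.034991047862774266
0.01 [0.5361 0.5637] 0.03481315502752319
0.02 [0.5378 0.5634] 0.03493984369918168
0.03 [0.539  0.5636] 0.03491548254135679
0.04 [0.5403 0.5634] 0.034871883341793974
0.05 [0.5134 0.6089] 0.03623463636619201
0.06 [0.5145 0.5977] 0.03662676142
[... 306 characters left out ...]
andle 1282 med z 0.036559278663762323 x [0.4153 0.5404] y [-0.2848 -0.2613] ((0.5009891390800476, -0.26826173067092896), (0.1760302037000656, 0.04249195754528046), 12.254570007324219)
0.43 [-0.2858 -0.2643] 0.03650929334566863
0.44 [-0.2845 -0.2642] 0.03674295959922816
0.45 [-0.2844 -0.2639] 0.03667461729268845
0.46 [-0.2837 -0.2632] 0.03663941107293167
0.47 [-0.2839 -0.263 ] 0.03671058821842205
0.48 [-0.2838 -0.2627] 0.03657420402291517
0.49 [-0.2833 -0.2626] 0.036515892610384015
0.5 [-0.2831 -0.2621] 0.036492213140953245
0.51 [-0.2825 -0.2614] 0.03649182048900401
0.52 [-0.2826 -0.2613] 0.03645051468486088
0.53 [-0.2825 -0.2615] 0.03678141449986047
0.54 [-0.2807 -0.2612] 0.03635588171662879
```

View pics/w1c.png

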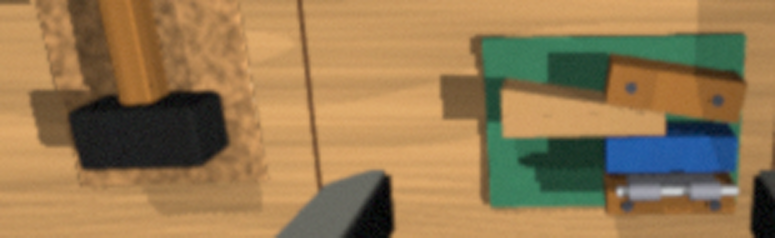

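Wedge: straight side at x=0.5636, running parallel to y, with the tail centre at about (0.5466, -0.025). Mallet: head centre at about (0.562, -0.271), yaw about +0.033 rad. I'll grip it 42 mm from the head centre, at about (0.520, -0.272).

Request:
{"name": "send_rows", "arguments": {"rows": [[[0.042,-0.292,-0.1],0.033,0.07],[[0.042,-0.292,-0.1],0.033,0.07],[[0.042,-0.292,-0.18],0.033,0.07],[[0.042,-0.292,-0.22],0.033,0.07],[[0.042,-0.292,-0.22],0.033,0.07],[[0.042,-0.292,-0.22],0.033,0.07],[[0.042,-0.292,-0.22],0.033,0.07],[[0.042,-0.292,-0.22],0.033,0.07],[[0.042,-0.292,-0.22],0.033,0.07]], "force": 60}}

```text
time: 4.12
eef_pos: [0.5212, -0.2721, 0.1116]
orientation: [[-0.999, -0.035, 0.002], [-0.035, 0.999, -0.001], [-0.002, -0.001, -1.0]]
contact_force: [-0.1, 0.1, -0.1]
grip_width: 0.07
```

Run:
```python
from h import *
np.set_printoptions(precision=4,suppress=True)
s=bot.sense(); print(s['time'],s['eef_pos'],s['orientation'][0])
im,d,ci=grab('wrist','w2'); P=cloud(ci,d); z=P[...,2]; 
m=(P[...,0]>.4)&(P[...,0]<.65)&(P[...,1]>-.36)&(P[...,1]<-.18)&(z<.06)
V=im.max(-1)
h=m&(z>.028)&(z<.043)&(V>70)
for x in np.arange(.43,.55,.01):
    q=h&(abs(P[...,0]-x)<.004)
    if q.sum()>5: print(round(x,3),np.percentile(P[q][:,1],[2,98]),np.median(z[q]))
hd=m&(z>.041)&(V<80); X=P[hd]; print('head',X.mean(0),cv2.minAreaRect(X[:,:2].astype(np.float32)))
```

```text
4.125 [ 0.5212 -0.2721  0.1116] [-0.9994 -0.0353  0.0024]
0.43 [-0.287 -0.266] 0.036999868156977866
0.44 [-0.2868 -0.2656] 0.03699487569034973
0.45 [-0.2866 -0.2651] 0.036996024783411435
0.46 [-0.2855 -0.2646] 0.03698915027411215
0.47 [-0.2853 -0.2641] 0.03691672825234937
0.48 [-0.2851 -0.2645] 0.03685440511910007
0.49 [-0.2849 -0.264 ] 0.036924593111977
0.5 [-0.2847 -0.2636] 0.036912041299224777
0.51 [-0.2845 -0.263 ] 0.03700377480793576
0.52 [-0.2834 -0.2626] 0.03709842473724548
0.53 [-0.2831 -0.2621] 0.03701652190053345
0.54 [-0.283  -0.2322] 0.03666820468463594
head [ 0.5608 -0.2721  0.0459] ((0.5623182654380798, -0.2723255753517151), (0.043332383036613464, 0.082859106361866), 2.0622479915618896)
```

View pics/w2.png

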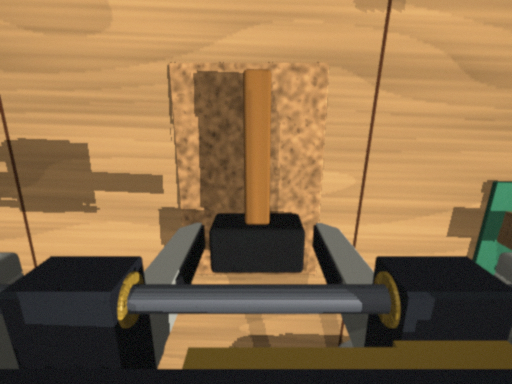

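The wrist view shows the mallet centred between the fingers, handle at px (258,145) and head at (257,242), so I'll descend and grip.

Request:
{"name": "send_rows", "arguments": {"rows": [[[-0.001,-0.001,-0.045],0.0,0.07],[[-0.001,-0.001,-0.08],0.0,0.07],[[-0.001,-0.001,-0.0915],0.0,0.07],[[-0.001,-0.001,-0.0925],0.0,0.07],[[-0.001,-0.001,-0.0925],0.0,0.04],[[-0.001,-0.001,-0.0925],0.0,0.01],[[-0.001,-0.001,-0.0925],0.0,0.01],[[-0.001,-0.001,-0.0925],0.0,0.01],[[-0.001,-0.001,-0.0925],0.0,0.01]], "force": 60}}

```text
time: 5.3
eef_pos: [0.5202, -0.2732, 0.019]
orientation: [[-0.999, -0.035, 0.002], [-0.035, 0.999, -0.001], [-0.002, -0.001, -1.0]]
contact_force: [-0.8, 0.1, 0.7]
grip_width: 0.0248
```

Run:
```python
from h import *
s=bot.sense(); print(s)
```

```text
{'time': 5.3, 'joint_pos': array([-5.27076568e-01,  6.47551662e-02,  1.85026259e+00,  1.96775051e-04,
        1.22392724e+00, -2.13332333e+00]), 'dq': array([-0.00070329,  0.00227676, -0.00061554,  0.00110548,  0.00037243,
       -0.00089252]), 'effort': array([ 2.59767643e-03, -6.13674974e+01, -5.58228564e+01, -5.05958428e-02,
        4.81494551e-02,  8.40358985e-05]), 'eef_pos': array([ 0.52015347, -0.27316092,  0.01902675]), 'orientation': array([[-0.99937127, -0.03537491,  0.00238141],
       [-0.03537777,  0.99937332, -0.00117186],
       [-0.00233846, -0.00125537, -0.99999648]]), 'contact_force': array([-0.76545109,  0.13765976,  0.70268706]), 'wrist_torque': array([ 0.00685603, -0.0066178 ,  0.01931464]), 'grip_width': 0.02476311536474246}
```

Request:
{"name": "send_rows", "arguments": {"rows": [[[0,0,0],0.0,0.01],[[0,0,0],0.0,0.01],[[0,0,0.005],0.0,0.01],[[0,0,0.012],0.0,0.01],[[0,0,0.02],0.0,0.01],[[0,0,0.025],0.0,0.01],[[0,0,0.025],0.0,0.01],[[0,0,0.025],0.0,0.01]], "force": 60}}

```text
time: 6.3
eef_pos: [0.5201, -0.2731, 0.0439]
orientation: [[-0.999, -0.035, 0.002], [-0.035, 0.999, -0.001], [-0.002, -0.001, -1.0]]
contact_force: [-0.2, -0.3, -3.2]
grip_width: 0.0215
```

Run:
```python
from h import *
np.set_printoptions(precision=4,suppress=True)
s=bot.sense(); print(s['time'],s['eef_pos'],s['contact_force'],s['wrist_torque'],s['grip_width'])
im,d,ci=grab('wrist','w3'); P=cloud(ci,d); z=P[...,2]; V=im.max(-1)
m=(P[...,0]>.4)&(P[...,0]<.65)&(P[...,1]>-.36)&(P[...,1]<-.18)&(z<.09)&(z>.05)
X=P[m&(V>70)&(P[...,0]<.5)]
print('handle',len(X),np.polyfit(X[:,0],X[:,2],1),np.polyfit(X[:,0],X[:,1],1))
for x in np.arange(.42,.55,.01):
    q=m&(abs(P[...,0]-x)<.004)
    if q.sum()>5: print(round(x,3),np.percentile(P[q][:,1],[2,98]),np.median(z[q]))
X=P[m&(z>.06)&(V<80)&(P[...,0]>.53)]; print('head',len(X),X.mean(0), cv2.minAreaRect(X[:,:2].astype(np.float32)))
```

```text
6.3 [ 0.5201 -0.2731  0.0439] [-0.166  -0.3259 -3.1835] [ 0.0575  0.1331 -0.0249] 0.021487754849034132
handle 8097 [0.0003 0.0616] [ 0.0293 -0.288 ]
0.42 [-0.286  -0.2654] 0.061904088392491646
0.43 [-0.2861 -0.265 ] 0.06193639300668548
0.44 [-0.2856 -0.2646] 0.061913994913317866
0.45 [-0.2854 -0.2645] 0.0618211272749164
0.46 [-0.2853 -0.2639] 0.06189524948162323
0.47 [-0.2846 -0.2638] 0.06189570119937987
0.48 [-0.2844 -0.2634] 0.06181666354136897
0.49 [-0.2843 -0.2631] 0.06184571170589828
0.5 [-0.2837 -0.2628] 0.06179226342967581
0.51 [-0.2977 -0.2481] 0.06447952467491844
0.52 [-0.2835 -0.2617] 0.061897160918184535
0.53 [-0.2832 -0.2618] 0.061787785691260685
0.54 [-0.2842 -0.2595] 0.05298705184060849
0.55 [-0.286  -0.2568] 0.07097756997988051
head 2031 [ 0.5585 -0.2715  0.0705] ((0.5506266951560974, -0.271771639585495), (0.04187561199069023, 0.03578481078147888), 2.878979444503784)
```

View pics/w3.png

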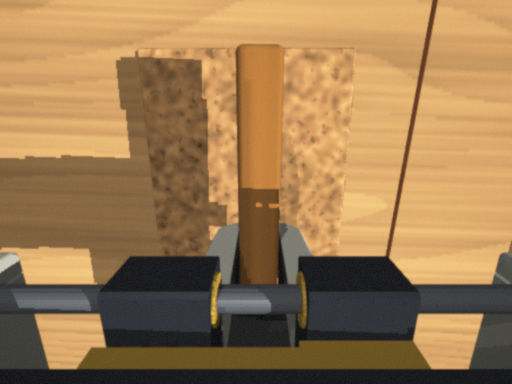

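The grip holds with no droop, and the measured weight is about 3 N. The wrist view shows the handle between the fingers at px (260,240). Moving to behind the wedge tail.

Request:
{"name": "send_rows", "arguments": {"rows": [[[-0.0155,0.03,0],-0.01,0.01],[[-0.0155,0.07,0],-0.02,0.01],[[-0.0155,0.11,0],-0.033,0.01],[[-0.0155,0.14,-0.005],-0.033,0.01],[[-0.0155,0.16,-0.012],-0.033,0.01],[[-0.0155,0.168,-0.015],-0.033,0.01],[[-0.0155,0.168,-0.015],-0.033,0.01],[[-0.0155,0.168,-0.015],-0.033,0.01],[[-0.0155,0.168,-0.015],-0.033,0.01]]}}

```text
time: 7.48
eef_pos: [0.5046, -0.1057, 0.0289]
orientation: [[-1.0, -0.002, 0.002], [-0.002, 1.0, -0.001], [-0.002, -0.001, -1.0]]
contact_force: [0.7, -0.0, -3.3]
grip_width: 0.0216
```

Run:
```python
from h import *
np.set_printoptions(precision=4,suppress=True)
s=bot.sense(); print(s['time'],s['eef_pos'],s['orientation'],s['contact_force'],s['grip_width'])
for c in('scene','top'):
    im,d,ci=grab(c,c+'4')
    P=cloud(ci,d); m=(P[...,0]>.5)&(P[...,0]<.6)&(P[...,1]>-.17)&(P[...,1]<-.0)&(P[...,2]>.015)&(P[...,2]<.07)
    X=P[m&(im.max(-1)<70)]; print(c,len(X),np.percentile(X,[2,50,98],axis=0).tolist())
    r,cc=proj(ci,[.5466,-.05,.03]); r,cc=int(r),int(cc); a=im[r-45:r+45,cc-60:cc+60]; cv2.imwrite('pics/'+c+'4c.png',cv2.resize(a,None,fx=5,fy=5,interpolation=2))
```

```text
7.475 [ 0.5046 -0.1057  0.0289] [[-1.     -0.0016  0.0022]
 [-0.0016  1.     -0.0012]
 [-0.0022 -0.0012 -1.    ]] [ 0.6721 -0.0266 -3.3446] 0.021571655025525945
scene 629 [[0.5063580865458945, -0.13982940913747208, 0.01987502465708137], [0.5539476975541968, -0.08527788882825083, 0.052273438869145705], [0.5696782501094538, -0.06087255040101125, 0.061257718079897834]]
top 1 [[0.5323604579804839, -0.020358621742350314, 0.015381633547354001], [0.5323604579804839, -0.020358621742350314, 0.015381633547354001], [0.5323604579804839, -0.020358621742350314, 0.015381633547354001]]
```

View pics/scene4c.png

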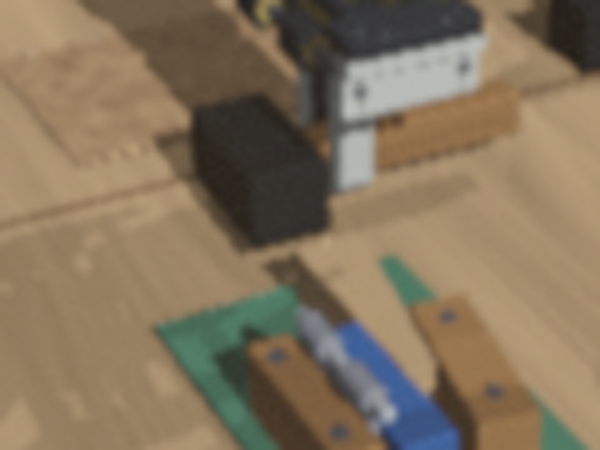

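View pics/top4c.png

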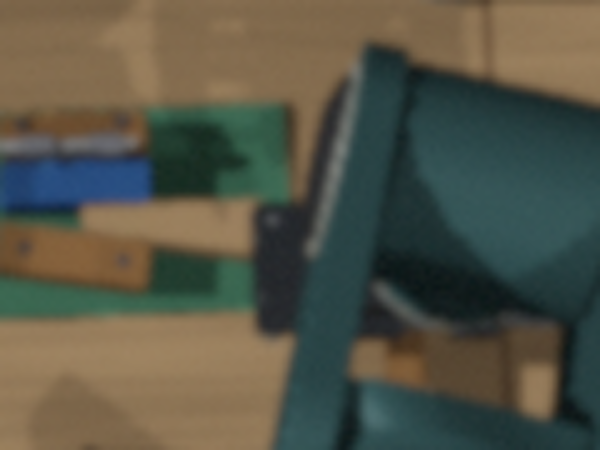

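The scene view shows the head standing square behind the tail. Expected contact is at TCP y≈-0.067. Feeling for it gently as the first tap.

Request:
{"name": "send_rows", "arguments": {"rows": [[[0,0.015,0],0,0.01],[[0,0.028,0],0,0.01],[[0,0.034,0],0,0.01],[[0,0.037,0],0,0.01],[[0,0.04,0],0,0.01],[[0,0.043,0],0,0.01],[[0,0.045,0],0,0.01]]}}

```text
time: 8.45
eef_pos: [0.5046, -0.0605, 0.0288]
orientation: [[-1.0, -0.002, 0.002], [-0.002, 1.0, -0.001], [-0.002, -0.001, -1.0]]
contact_force: [0.8, -0.2, -3.6]
grip_width: 0.0217
```

```bash
cat > st.py <<'E'
from h import *
np.set_printoptions(precision=4,suppress=True)
s=bot.sense(); print(s['time'],s['eef_pos'],'F',s['contact_force'],'T',s['wrist_torque'],s['grip_width'])
def wedge(fn,show=True):
    im,d,ci=grab('scene',fn); P=cloud(ci,d)
    r,cc=proj(ci,[.555,.02,.03]); r,cc=int(r),int(cc); a=im[r-50:r+50,cc-65:cc+65]; cv2.imwrite('pics/'+fn+'c.png',cv2.resize(a,None,fx=5,fy=5,interpolation=2))
E
python3 -c "
from st import *
wedge('s5')"
```

```text
8.45 [ 0.5046 -0.0605  0.0288] F [ 0.753  -0.2378 -3.5617] T [-0.0586  0.069   0.0616] 0.021696985549420185
```

View pics/s5c.png

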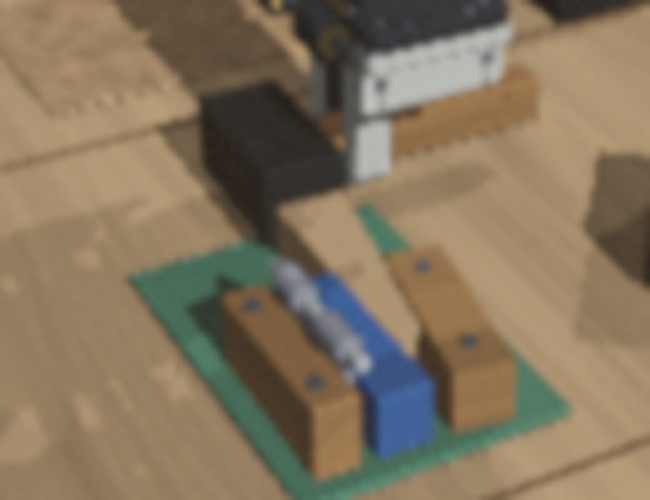

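Contact made. The black face now touches the wedge tail and the wedge has slid a few mm forward. Withdrawing and tapping again; a total under 28 mm can't reach the stop.

Request:
{"name": "send_rows", "arguments": {"rows": [[[0,-0.008,0],0,0.01],[[0,-0.016,0],0,0.01],[[0,-0.016,0],0,0.01],[[0,-0.016,0],0,0.01],[[0,-0.006,0],0,0.01],[[0,-0.001,0],0,0.01],[[0,0.003,0],0,0.01],[[0,0.006,0],0,0.01],[[0,0.009,0],0,0.01]]}}

```text
time: 9.62
eef_pos: [0.505, -0.0518, 0.0292]
orientation: [[-1.0, -0.002, 0.003], [-0.002, 1.0, -0.003], [-0.003, -0.003, -1.0]]
contact_force: [2.7, -8.4, -2.8]
grip_width: 0.0215
```

```bash
python3 -c "
from st import *"
```

```text
9.625 [ 0.505  -0.0518  0.0292] F [ 2.7191 -8.4434 -2.8267] T [-1.6545 -0.4606 -0.4398] 0.021529340658177538
```

Resistance of 8.4 N at TCP y=-0.052, so the jaw is moving. The travel is at least 28 mm, so the stop can't come before TCP y≈-0.039. Continuing with gentle taps.

Request:
{"name": "send_rows", "arguments": {"rows": [[[0,-0.008,0],0,0.01],[[0,-0.016,0],0,0.01],[[0,-0.016,0],0,0.01],[[0,-0.016,0],0,0.01],[[0,-0.007,0],0,0.01],[[0,-0.003,0],0,0.01],[[0,-0.001,0],0,0.01],[[0,0.001,0],0,0.01],[[0,0.003,0],0,0.01],[[0,0.005,0],0,0.01],[[0,0.007,0],0,0.01]]}}

```text
time: 11.0
eef_pos: [0.5056, -0.0457, 0.0296]
orientation: [[-1.0, -0.001, 0.005], [-0.001, 1.0, -0.005], [-0.005, -0.005, -1.0]]
contact_force: [3.6, -10.6, -4.3]
grip_width: 0.0214
```

```bash
python3 -c "
from st import *
wedge('s6')"
```

```text
11.0 [ 0.5056 -0.0457  0.0296] F [  3.6264 -10.6063  -4.2941] T [-1.7571 -0.5513 -0.4136] 0.021446114165336216
```

View pics/s6c.png

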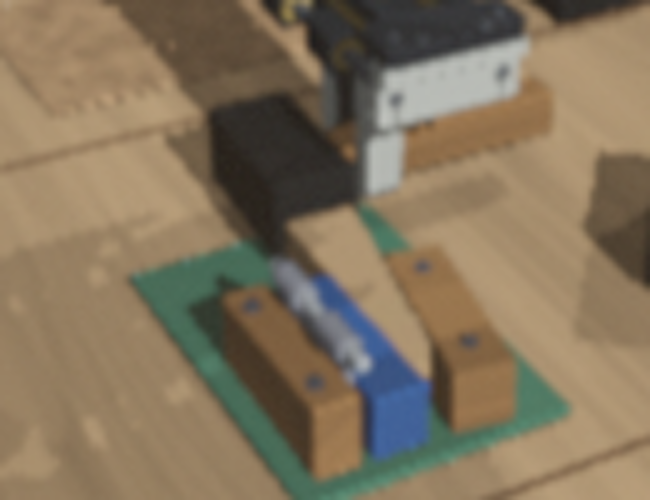

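Request:
{"name": "send_rows", "arguments": {"rows": [[[-0.0008,-0.008,-0.0005],0,0.01],[[-0.0008,-0.016,-0.0005],0,0.01],[[-0.0008,-0.016,-0.0005],0,0.01],[[-0.0008,-0.016,-0.0005],0,0.01],[[-0.0008,-0.007,-0.0005],0,0.01],[[-0.0008,-0.003,-0.0005],0,0.01],[[-0.0008,-0.001,-0.0005],0,0.01],[[-0.0008,0.001,-0.0005],0,0.01],[[-0.0008,0.003,-0.0005],0,0.01],[[-0.0008,0.005,-0.0005],0,0.01],[[-0.0008,0.006,-0.0005],0,0.01]]}}

```text
time: 12.42
eef_pos: [0.5053, -0.0405, 0.0295]
orientation: [[-1.0, -0.0, 0.006], [-0.001, 1.0, -0.007], [-0.006, -0.007, -1.0]]
contact_force: [3.1, -9.4, -3.8]
grip_width: 0.0215
```

```bash
python3 -c "
from st import *"
```

```text
12.425 [ 0.5053 -0.0405  0.0295] F [ 3.0794 -9.433  -3.7866] T [-1.7329 -0.5597 -0.5035] 0.02148322043110131
```

Request:
{"name": "send_rows", "arguments": {"rows": [[[-0.0006,-0.008,-0.0005],0,0.01],[[-0.0006,-0.016,-0.0005],0,0.01],[[-0.0006,-0.016,-0.0005],0,0.01],[[-0.0006,-0.016,-0.0005],0,0.01],[[-0.0006,-0.007,-0.0005],0,0.01],[[-0.0006,-0.003,-0.0005],0,0.01],[[-0.0006,-0.001,-0.0005],0,0.01],[[-0.0006,0.0005,-0.0005],0,0.01],[[-0.0006,0.0015,-0.0005],0,0.01],[[-0.0006,0.002,-0.0005],0,0.01]]}}

```text
time: 13.68
eef_pos: [0.5048, -0.0391, 0.0291]
orientation: [[-1.0, -0.0, 0.006], [-0.0, 1.0, -0.008], [-0.006, -0.008, -1.0]]
contact_force: [0.5, -6.2, -3.2]
grip_width: 0.0215
```

```bash
python3 -c "
from st import *
wedge('s7')"
```

```text
13.675 [ 0.5048 -0.0391  0.0291] F [ 0.4753 -6.2205 -3.1975] T [-1.144   0.1689 -0.2419] 0.02151462916617613
```

View pics/s7c.png

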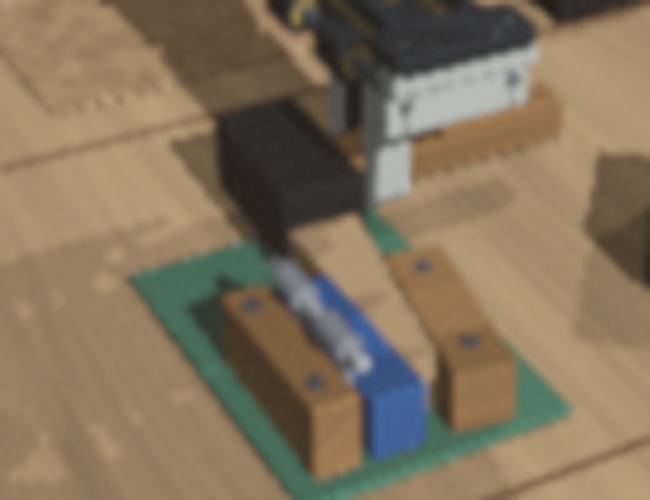

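Request:
{"name": "send_rows", "arguments": {"rows": [[[0,0.001,0],0,0.01],[[0,0.0018,0],0,0.01]]}}

```text
time: 13.98
eef_pos: [0.5049, -0.038, 0.0292]
orientation: [[-1.0, 0.0, 0.007], [0.0, 1.0, -0.01], [-0.007, -0.01, -1.0]]
contact_force: [0.3, -7.1, -3.1]
grip_width: 0.0216
```

Request:
{"name": "send_rows", "arguments": {"rows": [[[0,0.001,0],0,0.01],[[0,0.002,0],0,0.01],[[0,0.0023,0],0,0.01]]}}

```text
time: 14.35
eef_pos: [0.5049, -0.037, 0.0294]
orientation: [[-1.0, 0.001, 0.007], [0.001, 1.0, -0.012], [-0.007, -0.012, -1.0]]
contact_force: [-3.0, -14.6, -1.8]
grip_width: 0.0216
```

The force jumped to 14.6 N with little motion, so the wedge is probably home. Drawing clear, then a check tap.

Request:
{"name": "send_rows", "arguments": {"rows": [[[0,-0.008,0],0,0.01],[[0,-0.016,0],0,0.01],[[0,-0.016,0],0,0.01],[[0,-0.016,0],0,0.01]]}}

```text
time: 14.85
eef_pos: [0.5048, -0.0529, 0.0293]
orientation: [[-1.0, 0.001, 0.007], [0.001, 1.0, -0.012], [-0.007, -0.012, -1.0]]
contact_force: [-0.1, 0.4, -2.8]
grip_width: 0.0217
```

```bash
python3 -c "
from st import *
wedge('s8')
im,d,ci=grab('top','t8')
a=im[150:215,225:310]; cv2.imwrite('pics/t8c.png',cv2.resize(a,None,fx=8,fy=8,interpolation=2))
im,d,ci=load('scene0'); r,cc=proj(ci,[.555,.02,.03]); r,cc=int(r),int(cc); A=im[r-50:r+50,cc-65:cc+65]
cv2.imwrite('pics/s8cmp.png',np.vstack([cv2.resize(A[30:],None,fx=4,fy=4,interpolation=2),cv2.resize(load('s8')[0][r-20:r+50,cc-65:cc+65],None,fx=4,fy=4,interpolation=2)]))"
```

```text
14.85 [ 0.5048 -0.0529  0.0293] F [-0.1101  0.4294 -2.805 ] T [-0.0425  0.0737 -0.0083] 0.021739372345572838
```

View pics/s8cmp.png

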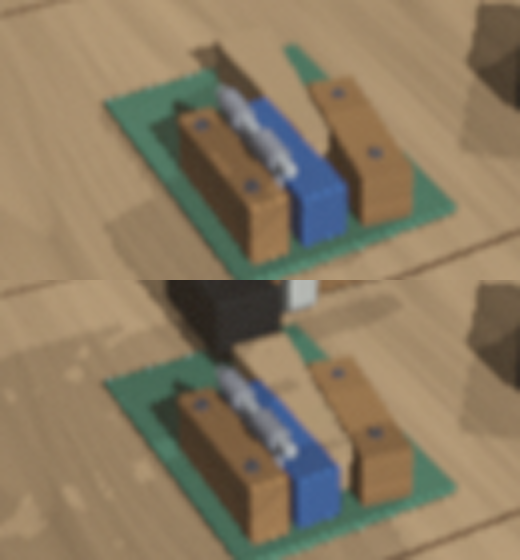

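View pics/t8c.png

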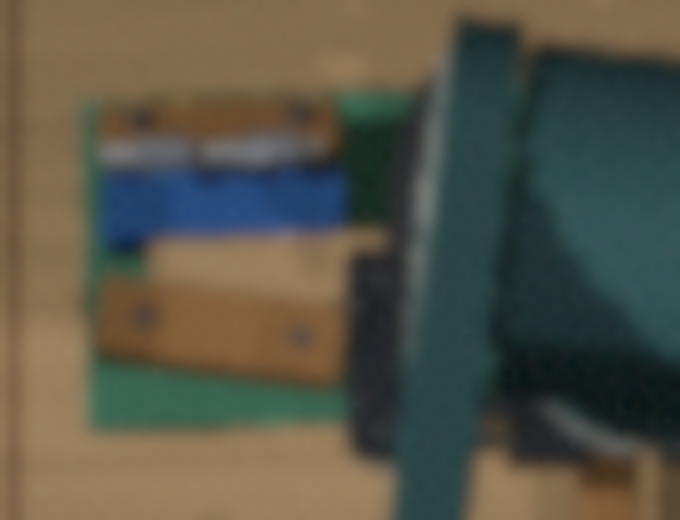

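The jaw has moved towards the leaf and a new strip of wedge has gone in. Now the firm check tap, with expected contact at TCP y≈-0.037.

Request:
{"name": "send_rows", "arguments": {"rows": [[[0,0.008,0],0,0.01],[[0,0.012,0],0,0.01],[[0,0.014,0],0,0.01],[[0,0.0155,0],0,0.01],[[0,0.0162,0],0,0.01],[[0,0.0168,0],0,0.01],[[0,0.0172,0],0,0.01],[[0,0.0172,0],0,0.01]]}}

```text
time: 15.95
eef_pos: [0.5046, -0.037, 0.0294]
orientation: [[-1.0, 0.001, 0.006], [0.001, 1.0, -0.015], [-0.006, -0.015, -1.0]]
contact_force: [-3.6, -13.0, -1.6]
grip_width: 0.0212
```

```bash
python3 -c "
from st import *"
```

```text
15.95 [ 0.5046 -0.037   0.0294] F [ -3.5955 -13.0183  -1.614 ] T [-2.2262  0.627  -0.2903] 0.021222231180135078
```

It stayed put at 13 N. Pressing on to about 17 N.

Request:
{"name": "send_rows", "arguments": {"rows": [[[0,0.0016,0],0,0.01],[[0,0.0017,0],0,0.01]]}}

```text
time: 16.2
eef_pos: [0.5045, -0.0368, 0.0296]
orientation: [[-1.0, 0.002, 0.006], [0.002, 1.0, -0.018], [-0.006, -0.018, -1.0]]
contact_force: [-2.4, -16.2, -1.0]
grip_width: 0.0216
```

16.2 N only gave 0.2 mm of elastic give, so the wedge is home. Drawing clear towards the mat and checking the jaw.

Request:
{"name": "send_rows", "arguments": {"rows": [[[0,-0.01,0],0,0.01],[[0,-0.03,0],0,0.01],[[0,-0.07,0.01],0,0.01],[[0,-0.11,0.01],0,0.01],[[0,-0.13,0.01],0,0.01],[[0,-0.13,0.01],0,0.01],[[0,-0.13,0.01],0,0.01]]}}

```text
time: 17.08
eef_pos: [0.5044, -0.1661, 0.0393]
orientation: [[-1.0, 0.001, 0.005], [0.001, 1.0, -0.018], [-0.005, -0.018, -1.0]]
contact_force: [0.2, 0.0, -2.4]
grip_width: 0.0218
```

Run:
```python
from st import *
im,d,ci=grab('top','t9'); a=im[150:215,225:310]; 
b=load('top0')[0][150:215,225:310]
cv2.imwrite('pics/t9c.png',np.vstack([cv2.resize(q,None,fx=4.5,fy=4.5,interpolation=2) for q in (b,a)]))
for f in('top0','t9'):
    im,d,ci=load(f); P=cloud(ci,d); hsv=cv2.cvtColor(im,cv2.COLOR_BGR2HSV).astype(int)
    m=(P[...,0]>.5)&(P[...,0]<.64)&(P[...,1]>.03)&(P[...,1]<.14)&(hsv[...,0]>100)&(hsv[...,0]<130)&(hsv[...,1]>110)&(P[...,2]>.03)
    # jaw: per-column center of top face
    X=P[m]; print(f,len(X),'x',X[:,0].mean(),np.percentile(X[:,0],[3,97]),'rows',np.argwhere(m)[:,0].mean())
im,d,ci=grab('wrist','w9')
```

```text
17.075 [ 0.5044 -0.1661  0.0393] F [ 0.1652  0.0084 -2.35  ] T [0.0161 0.1595 0.0007] 0.02183944001694258
top0 252 x 0.5764453417919959 [0.5643 0.5882] rows 175.80555555555554
t9 219 x 0.5801762943531659 [0.5693 0.5908] rows 174.56164383561645
```

View pics/t9c.png

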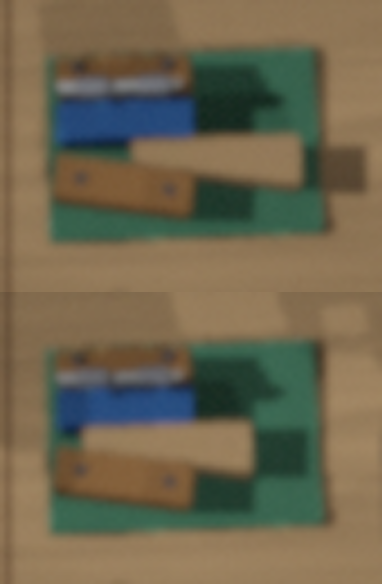

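View pics/w9.png

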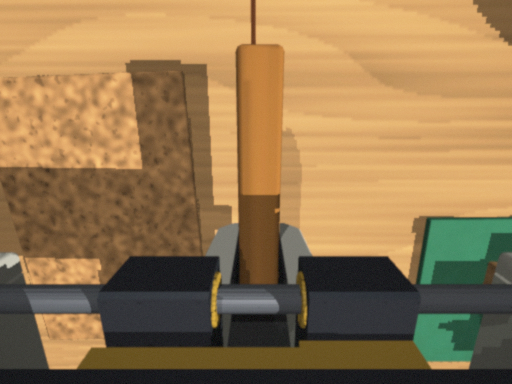

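The jaw shifted about 3.7 mm from its start and sits against the leaf. The wedge went in about 30 mm. Checking how the mallet sits in the grip before laying it back on the mat (px 0–200 in the wrist view).

Run:
```python
from h import *
np.set_printoptions(precision=4,suppress=True)
for f,x0,y0,tz in(('w3',.5201,-.2731,.0439),('w9',.5044,-.1661,.0393)):
    im,d,ci=load(f); P=cloud(ci,d); z=P[...,2]; V=im.max(-1)
    m=(P[...,0]>x0-.13)&(P[...,0]<x0-.02)&(abs(P[...,1]-y0)<.04)&(z<.09)&(z>tz)&(V>60)
    X=P[m]; print(f,len(X),'z-tcp',np.median(X[:,2])-tz,'slope z(x)',np.polyfit(X[:,0],X[:,2],1)[0],'y(x)',np.polyfit(X[:,0],X[:,1],1)[0],'min x-tcp',X[:,0].min()-x0,'roll',np.linalg.lstsq(np.c_[X[:,:2]-X[:,:2].mean(0),np.ones(len(X))],X[:,2],rcond=None)[0])
# mat extents from w2 corners at z=.003
im,d,ci=load('w2')
for r,c in((63,168),(63,327),(265,318)): print(atz(ci,r,c,.003))
```

```text
w3 8104 z-tcp 0.01796587047518102 slope z(x) 0.00033272443923332675 y(x) 0.02945851642501301 min x-tcp -0.10681523755644151 roll [0.0003 0.0007 0.0618]
w9 8112 z-tcp 0.017906992292991433 slope z(x) 0.0036393628287710636 y(x) -0.005147427060992835 min x-tcp -0.10651586790498058 roll [ 0.0036 -0.0153  0.0571]
[ 0.408  -0.3537  0.003 ]
[ 0.4031 -0.2169  0.003 ]
[ 0.5998 -0.2056  0.003 ]
```

The mallet hasn't slipped, and its roll is only 0.015 rad. The mat centre is about (0.51, -0.28). Lowering onto it.

Request:
{"name": "send_rows", "arguments": {"rows": [[[0.005,-0.04,0],0.015,0.01],[[0.0158,-0.085,0],0.034,0.01],[[0.0158,-0.108,0],0.034,0.01],[[0.0158,-0.111,0],0.034,0.01],[[0.0158,-0.111,-0.008],0.034,0.01],[[0.0158,-0.111,-0.014],0.034,0.01],[[0.0158,-0.111,-0.018],0.034,0.01],[[0.0158,-0.111,-0.019],0.034,0.01],[[0.0158,-0.111,-0.0196],0.034,0.01]]}}

```text
time: 18.3
eef_pos: [0.5204, -0.2768, 0.02]
orientation: [[-0.999, -0.033, 0.006], [-0.034, 0.999, -0.018], [-0.006, -0.018, -1.0]]
contact_force: [0.3, 0.0, -2.8]
grip_width: 0.0217
```

Request:
{"name": "send_rows", "arguments": {"rows": [[[0,0,-0.0005],0,0.01],[[0,0,-0.001],0,0.01],[[0,0,-0.001],0,0.01]]}}

```text
time: 18.68
eef_pos: [0.5206, -0.2769, 0.0194]
orientation: [[-0.999, -0.033, 0.007], [-0.034, 0.999, -0.018], [-0.006, -0.018, -1.0]]
contact_force: [-3.2, -0.1, 3.4]
grip_width: 0.0216
```

Contact with the mat (z force rose by about 6 N). Releasing and lifting away.

Request:
{"name": "send_rows", "arguments": {"rows": [[[0,0,0],0,0.03],[[0,0,0],0,0.05],[[0,0,0],0,0.06],[[0,0,0],0,0.06],[[0,0,0.02],0,0.06],[[0,0,0.06],0,0.06],[[0,0,0.12],0,0.06],[[0,0,0.17],0,0.06],[[0,0,0.2],0,0.06],[[0,0,0.2],0,0.06]]}}

```text
time: 19.92
eef_pos: [0.5212, -0.2773, 0.2237]
orientation: [[-0.999, -0.033, 0.011], [-0.034, 0.999, -0.021], [-0.011, -0.021, -1.0]]
contact_force: [-0.3, -0.0, -0.1]
grip_width: 0.06
```

Run:
```python
from st import *
im,d,ci=grab('wrist','w10'); P=cloud(ci,d); z=P[...,2]; V=im.max(-1)
m=(P[...,0]>.4)&(P[...,0]<.65)&(P[...,1]>-.36)&(P[...,1]<-.18)&(z<.06)
X=P[m&(z>.041)&(V<80)]; print('head',X.mean(0),cv2.minAreaRect(X[:,:2].astype(np.float32)),np.linalg.lstsq(np.c_[X[:,:2]-X[:,:2].mean(0),np.ones(len(X))],X[:,2],rcond=None)[0])
X=P[m&(z>.03)&(z<.042)&(V>80)&(P[...,0]<.53)]; print('handle',X.mean(0),np.polyfit(X[:,0],X[:,1],1)[0],np.polyfit(X[:,0],X[:,2],1)[0])
wedge('s10'); im,d,ci=load('s10');
```

```text
19.925 [ 0.5212 -0.2773  0.2237] F [-0.3498 -0.0028 -0.1263] T [ 0.0232 -0.0616  0.0199] 0.06001043688671739
head [ 0.5617 -0.2752  0.0459] ((0.5629768967628479, -0.27536994218826294), (0.04255816712975502, 0.0829111710190773), 2.3892955780029297) [0.0258 0.0021 0.0459]
handle [ 0.469  -0.2775  0.037 ] 0.027136306597281452 0.002620520987489938
```

View pics/w10.png

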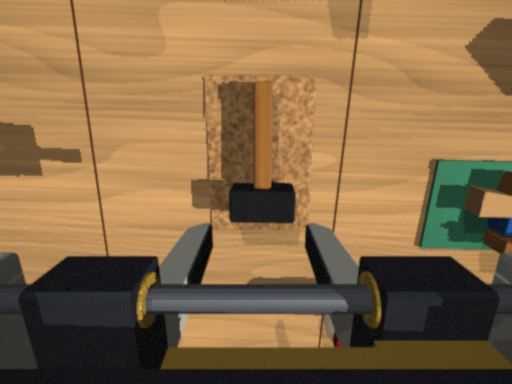

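View pics/s10.png

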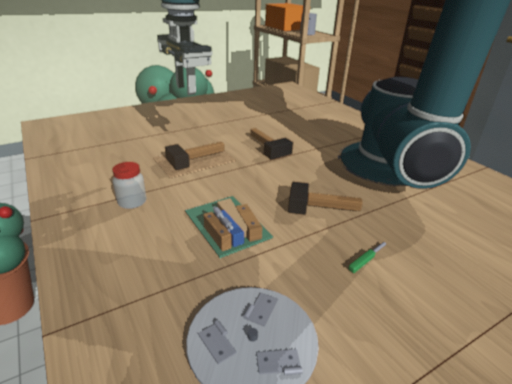

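View pics/s10c.png

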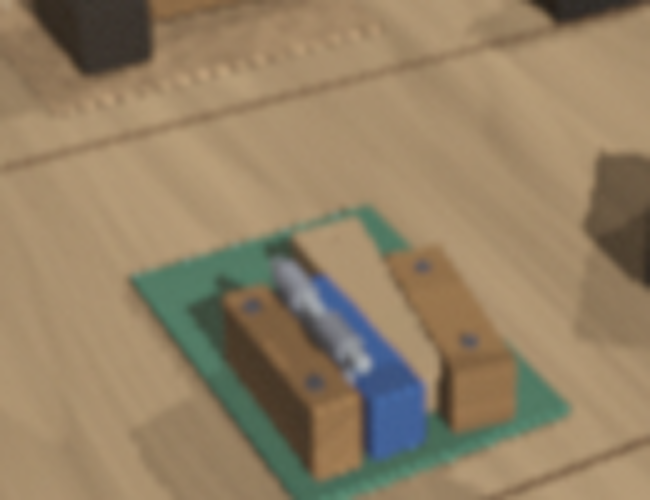

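Run:
```python
from h import *
np.set_printoptions(precision=3,suppress=True)
_,_,ci=load('scene0'); a=load('scene0')[0].astype(float); b=load('s10')[0].astype(float)
# jaw end face row profile: blue-ness along cols, vice end at y~.132
p0=np.array(proj(ci,[.578,.132,.02])); p1=np.array(proj(ci,[.579,.132,.02])); print('end face',p0,'px per mm x',p1-p0)
for r in range(int(p0[0])-6,int(p0[0])+8,2):
    out=[]
    for im in(a,b):
        l=im[r,215:255,0]-im[r,215:255,2]; f=(l>40); w=np.clip(l,0,None)
        th=l.max()/2; i=np.where(l>th)[0]; lo,hi=i[0],i[-1]
        e0=lo-(l[lo]-th)/(l[lo]-l[lo-1]); e1=hi+(l[hi]-th)/(l[hi]-l[hi+1]); out+=[215+e0,215+e1]
    print(r,np.array(out),'shift',out[2]-out[0],out[3]-out[1])
s=bot.sense(); print(s['time'],s['contact_force'])
```

```text
end face [239.728 238.435] px per mm x [ 0.15  -0.428]
233 [232.423 245.058 231.438 243.031] shift -0.985576923076934 -2.026923076923083
235 [233.47  245.183 232.258 243.031] shift -1.211632453567944 -2.151442307692321
237 [233.638 245.375 232.375 243.337] shift -1.2629310344827616 -2.0382653061224403
239 [233.63  245.412 232.4   243.879] shift -1.2296296296296134 -1.5329768270944726
241 [233.594 245.355 232.436 243.811] shift -1.1578525641025692 -1.5440278988666023
243 [233.656 244.417 232.447 243.25 ] shift -1.20888157894737 -1.1666666666666572
245 [233.7   238.857 232.487 238.821] shift -1.2131578947368382 -0.035714285714277594
20.025 [-1.427 -0.371  0.073]
```

Edge tracking on the jaw's end face gives about 2.8 mm of jaw travel. That fits a start of about 1.2 mm and a closed jaw, with the hard stop felt at 13–16 N. Handing in.

```bash
python3 -c "
from bench import bot
print(bot.finish_job())"
```

```text
the job is handed in; nothing more can be done
None
```

I tapped the wedge home with the mallet from the cork mat, the one of the three farthest from the base. The mallet is back flat on the mat, and I handed the job in at about 20 s of the 51 s allowed. No verdict was reported.

- **Tapping:** I made five light forward strokes and drew the mallet clear between them. The last stroke went on in small steps until it met the stop. Resistance while the jaw moved was about 6 to 11 N. The wedge then stopped after about 30 mm of travel.
- **Home test:** I drew clear and tapped again. The wedge stopped at the same place at 13 N, and raising that to 16.2 N gave only about 0.2 mm, which I take to be elastic give in the arm. The highest force I read was 16.2 N, well under 32 N, but I only had readings at the end of each move.
- **Jaw:** The two camera estimates of its travel disagree: 3.7 mm from the top camera's depth, which is noisy, and 2.8 mm from edge tracking. Both fit a closed jaw, since it needed 2.5 to 4 mm. I did not measure the gap to the hinge leaf directly, so that it is closed rests mainly on the hard stop.
- **Mallet and bystanders:** The mallet's grip point is about 5 mm from my estimate of the mat's centre. A fit over the whole handle shows it level. A rougher fit over the head, whose edge pixels are unreliable, showed 0.026 rad, still under the 0.12 limit. The jar, punch and turntable look unmoved in the last scene picture, and the gripper is open and well clear.

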